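# Shut the balance's side door and hold its sprung top lid at the dosing mark

## Robot

A 6-joint arm with a two-finger parallel gripper is mounted at the origin on the work surface. World frame = base frame: x ahead of the robot, y to its left, z up, the work surface at z = 0. Lengths are in m, angles in rad, forces in N, time in s.
With the tool pointing down it reaches from about 0.425 to 0.95 m from the base axis. Payload 3.5 kg.
Tool frame: the origin (TCP) lies at the very end of the fingers, on their centre line; the grasp point (between the pads) lies 19 mm behind it; z points along the fingers, y is the line along which they close (so a half turn about z gives the same grasp; the last joint's range is limited). The gripper opens to 85 mm and grips with 20 to 120 N. Pads are 22 mm wide; open, the fingers measure 114 mm over their backs; the gripper's body (76 mm by 85 mm) begins 54 mm behind the grasp point. The pads swing forward as they close: fully open they stand 13 mm farther back than shut.
Start: joints at [1.021, 0.286, 1.577, -0, 1.279, -0.15], TCP at [0.263, 0.622, 0.231] pointing down, gripper open.
Joint ranges: [-2.77, 2.77], [-0.9, 2.22], [0.21, 2.48], [-1.53, 4.67], [0.24, 2.81], [-2.84, 2.84]. Speed limits (rad/s): [2.79, 2.79, 3.14, 3.14, 3.14, 3.14].

## Interface

Orientations are given as a unit quaternion [x, y, z, w].
In Python, from plant import get_state, read_camera, sign_off, recognise gives the robot as it stands.
- The arm moves only by the tool arm_command, never from a script. Its argument "steps" is a list of rows, each an object with "translation": the shift along the tool's x, y, z scaled (see below), a list of three; "twist": the turn, a rotation vector about the tool's x, y, z scaled (see below), a list of three; "fingers": the opening, from -1 (shut) to 1 (fully open). In form: [{"translation": [x, y, z], "twist": [rx, ry, rz], "fingers": fingers}, ...]. A call has 1 to 5 rows; each row is the pose to reach, as a shift and turn from the pose commanded when the call began, along the tool's axes at that moment; what a row does not reach only later rows make up. The controller multiplies each number of a shift by 75 cm and each number of a turn by 60 degrees. A row lasts 1/8 s, in which the tool goes at most 62.5 mm and 10.7 degrees, less where a joint would pass 70% of its speed; a pose out of reach is approached as far as the arm can. A call with a number of a shift or a turn outside -1 to 1 is refused whole. A call with a gripper value outside its range is refused whole. The fingers move at their own pace and stop on an object; "grip_force" is the grip in N (left out, the last holds). Time passes only in rows, so rows that repeat a pose let the fingers close. It gives the time, the measured TCP pose, the force, the opening and the grip force at its end, in the units of the state.
- get_state(): the state, without advancing time (a new reading comes with each control period).
- read_camera(name): name is "side" or "top"; returns a dict with "pixels" (480x640x3 uint8, red, green, blue), "K" (3x3 intrinsics, pixels), "R" (3x3) and "t" (3): a world point X has camera coordinates R X + t. Camera axes: x right, y down, z forward; pixel columns grow to the right and rows downward; lengths in m; the calibration is good to about 2 mm. A picture is of the moment at which its call begins. There is no depth.
- sign_off(): hands the job in; it is judged then, once.
Trained networks look in a picture, given as the dict that the camera call returned (one of the last four; its "shot" number tells which), for a name from the list of things; names that differ only in an ending like _2 or _b are one class to them, and where a whole thing is asked for, a point or a joint stands for the part that bears it (a point fixed in the world has none). Each returns a list of dicts, best first, with "conf" (0 to 1); they miss things now and then, are a little off and sometimes report something else, mostly with a low value. They report only what shows in the picture. A call takes as long as a camera call.
- recognise(picture, query): "point" ([row, column] in pixels, amid what is visible of it).
The state is a dict: "time": time; "qpos": joint angles; "dq": joint speeds; "joint_efforts": joint torques, N m; "eef_pos": TCP position; "tcp_rot": TCP orientation; "contact_force": force on the tool from outside, world axes, zero at the start; "wrist_torque": the same for the moment, N m; "opening": opening from 0.0 (shut) to 1.0 (fully open); "finger_force": force on a finger pad.
Only numpy, scipy, OpenCV 4.12 (cv2) and the standard library are available. Lean on these libraries where they do the work, as an engineer would, in place of code of your own. Each camera call takes 0.05 s, during which the arm holds its last target. There are 200 camera calls.

## Task

I am about to dose powder from above into the tared dish on the lab balance. Slide the open left side door of its glass draught shield fully shut, and only then gently lift the sprung top lid by its knob to the long middle mark (40 degrees) on its quadrant and finish still holding it there, steady, because it snaps shut if let go. Leave the dish on the pan, the two dropper bottles and the mouse as they are.

Things in the scene. Friction and masses are not known exactly. Their poses are not given: they have to be found in the camera images.
- balance: White lab balance, 310 mm deep, 200 wide, fixed on the desk. Origin: centre of its underside; x to its rear, y to its left, z up; console at the -x end. Housing 65 mm high. On it a glass draught shield in an aluminium frame: x -44 to 140, y -92 to 92 mm, frame top z 200, lid top z 210 mm. Front, rear and right panes are fixed; the left one is the sliding door, the top one the lid.
- door (a joint): Left side door, m: 0 fully shut, growing as it slides to the rear (balance +x), stop at 0.12. Glass pane with aluminium edges in the shield's left side; it slides with about 2 N of friction and stays where it is left.
- door_grip (a point): Grip point in the door's upright grey bar handle, moving with the door: (-25 + opening, 122, 180) mm in the balance's frame. Bar 14 x 14 mm, z 105 to 200 mm, its middle 22 mm out from the door's face and 19 mm out from the top track, on two short studs; its -x and +x sides are free.
- lid (a joint): Top lid angle, rad: 0 shut (level), growing as its front edge rises, stop at 1.4; 0.698 at the middle mark. Aluminium frame, glass centre, 178 mm deep, 180 wide, 8 thick, about 0.24 kg, hinged at the rear top edge. A spring pulls it shut at every angle: at the knob, square to the lid, about 3 N to start and 6 N at the mark.
- lid_hinge (a point): Middle of the lid's hinge axis, which runs along the balance's y; fixed at (140, 0, 206) mm in the balance's frame. A lid point d ahead (-x) of the axis and h above it when shut lies, at angle a, d*cos(a) - h*sin(a) ahead and d*sin(a) + h*cos(a) above.
- lid_knob (a point): Grip point in the lid's grey mushroom knob, moving with the lid: when shut 160 mm ahead (-x) of the hinge axis, 32 mm above it, 28 mm over the lid. Knob mid-width near the lid's front edge, 40 mm high; round head 26 mm across from 20 to 36 mm over the lid, stem 16 mm. Pinched across the balance's y by fingers pointing down, it pivots between them as the lid turns.
- mark (a point): Outer end of the long middle tick (40 degrees) on the quadrant, a grey curved strip at the lid's right edge (balance y -98 mm), radius 70 to 86 mm about the hinge, up to z 295 mm; short ticks at 20 and 60 degrees. The lid's pointer, level with the lid, runs along the strip's outer edge.
- pan (a point): Centre of the top of the steel weighing pan, 90 mm across, inside the shield, at (50, 0, 74) mm in the balance's frame.
- dish: Shallow round aluminium weighing dish, 52 mm across, 14 high, loose on the pan. Origin: centre of its underside.
- dropper_a: Amber dropper bottle, white cap and grey rubber bulb, 28 mm across, 94 high, standing loose on the desk to the balance's left. Origin: centre of its underside.
- dropper_b: Another such dropper bottle, standing on the desk to the balance's right. Origin: centre of its underside.
- mouse: Black computer mouse, 105 x 60 x 33 mm, lying on the desk to the balance's right. Origin: centre of its underside.

How it is judged:
On the way, in this order (a step that is already met when the one before it is completed fails the run):
1. the side door is fully shut (within 5 mm) while the lid is still down (value of joint door below 0.005 m and value of joint lid below 0.1 rad), for 0.2 s.
2. the fingers hold the lid at the 40 degree mark (within 3.5 degrees) (value of joint lid between 0.637 and 0.759 rad and contact force between the fingers and lid above 1.5 N), for 0.3 s.
At the end, for the whole second after the job is handed in: The lid stands still (under 0.1 rad/s) at 40 degrees, within 3.5 degrees, carried by the fingers alone (at least 1.5 N of contact with the lid, no bystander touching it), the side door is shut within 5 mm, the dish is on the pan and both bottles are upright (all of step 2 and velocity of joint lid between -0.1 and 0.1 rad/s and contact force between lid and dropper_a below 0.1 N and contact force between lid and dropper_b below 0.1 N and contact force between lid and mouse below 0.1 N and contact force between lid and dish below 0.1 N and value of joint door below 0.005 m and distance between dish and pan below 0.03 m and angle between each of dropper_a, dropper_b's own z axis and vertical below 0.2 rad); the arm keeps its last pose, push and grip.
It fails at once if the lid is lifted more than 6 degrees while the side door stands open more than 10 mm (value of joint lid above 0.105 rad and value of joint door above 0.01 m).
It fails at once if the lid is jerked up or snaps shut (faster than 2.5 rad/s) (velocity of joint lid above 2.5 rad/s or velocity of joint lid below -2.5 rad/s).
It fails at once if the dish is displaced by more than 10 mm (distance of dish from where it was at the start of the episode above 0.01 m).
It fails at once if a dropper bottle or the mouse is displaced by more than 20 mm (distance of any of dropper_a, dropper_b, mouse from where it was at the start of the episode above 0.02 m).
It also fails if it takes over 48 s, if anything falls off the work surface, if the arm or the gripper's body presses on something with over 40 N, if the wrist force passes 120 N, or if a joint passes its speed limit or range.

## Working session

There is one attempt and no reset: what is moved stays moved. The work goes in short steps, Python scripts to look and compute and a tool call to move; the robot and the scene stay as the last step left them, time stands still between calls to the robot, and variables do not carry over. Pictures are saved under pics/ and viewed, at most 10 in all, crops included, and the job is handed in when it is done.

Besides the shell and the picture viewer there is one more tool, called by a JSON object that holds its "op" and its "data". arm_command: Moves the arm, as the interface text tells. Shifts and turns lie within -1 to 1; 1 stands for 75 cm of shift or 60 degrees of turn. Its arguments: {"type":"object","properties":{"steps":{"type":"array"},"grip_force":{"type":"number"}},"required":["steps"]}

```bash
mkdir -p pics; ls
cat > look.py <<'E'
import cv2,json,numpy as np
from plant import *
def snap(n,f):
    p=read_camera(n); cv2.imwrite(f'pics/{f}.png',cv2.cvtColor(p['pixels'],cv2.COLOR_RGB2BGR)); return p
E
python3 - <<'E'
from look import *
for n in('side','top'):
    p=snap(n,n+'0'); print(n,p['K'].tolist() if hasattr(p['K'],'tolist') else p['K'],np.round(p['R'],4).tolist(),np.round(p['t'],4).tolist())
    for q in ['balance','door','door_grip','lid','lid_knob','mark','pan','dish','dropper_a','mouse']:
        print(q,[(np.round(d['point']).tolist(),round(d['conf'],2)) for d in recognise(p,q)][:3])
s=get_state(); print(s)
E
```

```text
pics
side [[460.54961004994954, 0.0, 319.1349189172618], [0.0, 460.54961004994954, 233.60536032644873], [0.0, 0.0, 1.0]] [[-0.6893, 0.7245, 0.0019], [0.6914, 0.6586, -0.297], [-0.2164, -0.2033, -0.9549]] [0.3518, -0.3343, 1.1424]
balance [([230.0, 314.0], 0.59), ([216.0, 311.0], 0.26)]
door [([256.0, 366.0], 0.8)]
door_grip [([253.0, 367.0], 0.68)]
lid [([220.0, 311.0], 0.57)]
lid_knob [([219.0, 312.0], 0.84), ([243.0, 425.0], 0.58)]
mark [([228.0, 315.0], 0.79)]
pan [([226.0, 312.0], 0.66)]
dish [([228.0, 311.0], 0.7)]
dropper_a [([175.0, 266.0], 0.53), ([243.0, 427.0], 0.47)]
mouse [([193.0, 209.0], 0.61)]
top [[545.4166018825174, 0.0, 315.60805903228675], [0.0, 545.4166018825174, 239.96598017876283], [0.0, 0.0, 1.0]] [[-0.0154, -0.9999, -0.007], [-0.9883, 0.0163, -0.1517], [0.1518, 0.0046, -0.9884]] [0.0218, 0.5576, 1.2405]
balance [([260.0, 326.0], 0.8)]
door [([213.0, 267.0], 0.68), ([261.0, 328.0], 0.37)]
door_grip [([265.0, 270.0], 0.66), ([220.0, 428.0], 0.5), ([238.0, 317.0], 0.25)]
lid [([239.0, 320.0], 0.93)]
lid_knob [([237.0, 322.0], 0.9), ([266.0, 400.0], 0.37)]
mark [([260.0, 327.0], 0.65)]
pan [([262.0, 328.0], 0.88)]
dish []
dropper_a [([267.0, 400.0], 0.47)]
mouse [([219.0, 424.0], 0.89)]
{'time': 1.1, 'qpos': array([ 1.02101987e+00,  2.86293290e-01,  1.57664619e+00, -1.39458004e-05,
        1.27859824e+00, -1.49994224e-01]), 'dq': array([ 0.00220561,  0.00154941, -0.0006801 , -0.00012228,  0.00297204,
        0.00052135]), 'joint_efforts': array([-5.72177687e-04, -4.05979156e+01, -2.92940819e+01, -1.87480105e-04,
        5.91625121e-04,  5.52679865e-06]), 'eef_pos': array([0.26269904, 0.62179297, 0.23135852]), 'tcp_rot': array([1.98560647e-01, 9.80088602e-01, 2.35142681e-05, 1.56883806e-05]), 'contact_force': array([-0.38782362, -0.71679961, -0.85287714]), 'wrist_torque': array([ 0.0179397 , -0.01424167, -0.01205037]), 'finger_force': 0.0, 'opening': 0.9994039060402735}
```

View images.

View pics/side0.png

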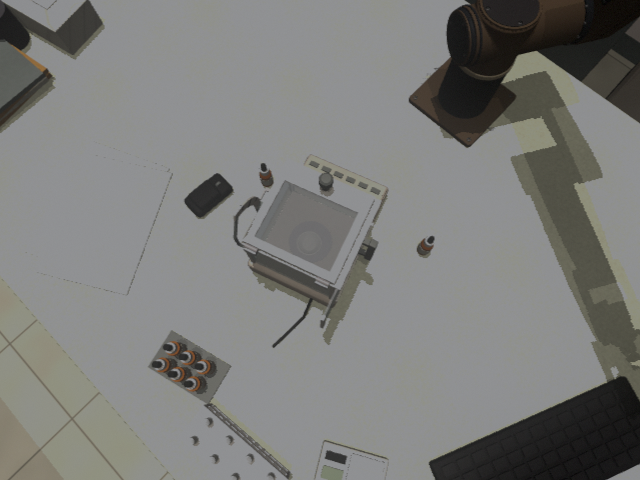

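View pics/top0.png

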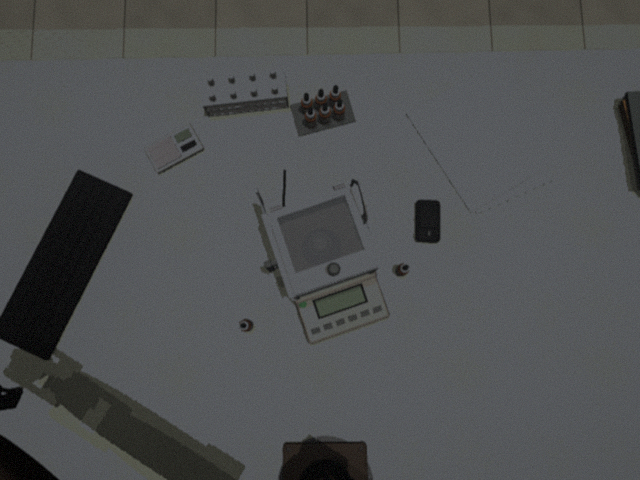

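Run:
```python
import cv2,numpy as np
a=cv2.imread('pics/side0.png')[140:340,230:430]; b=cv2.imread('pics/top0.png')[160:360,230:430]
f=lambda i:cv2.convertScaleAbs(cv2.resize(i,(600,600),interpolation=cv2.INTER_CUBIC),alpha=1.3,beta=0)
cv2.imwrite('pics/sc.png',f(a));cv2.imwrite('pics/tc.png',f(b))
```

```text
(no output)
```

View pics/sc.png

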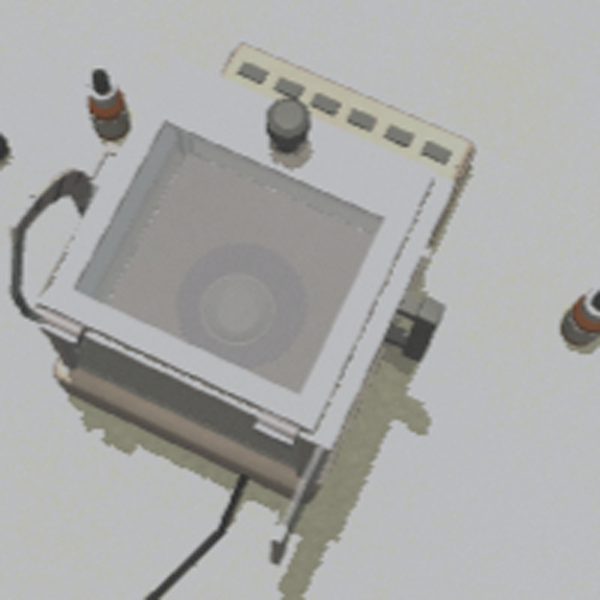

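View pics/tc.png

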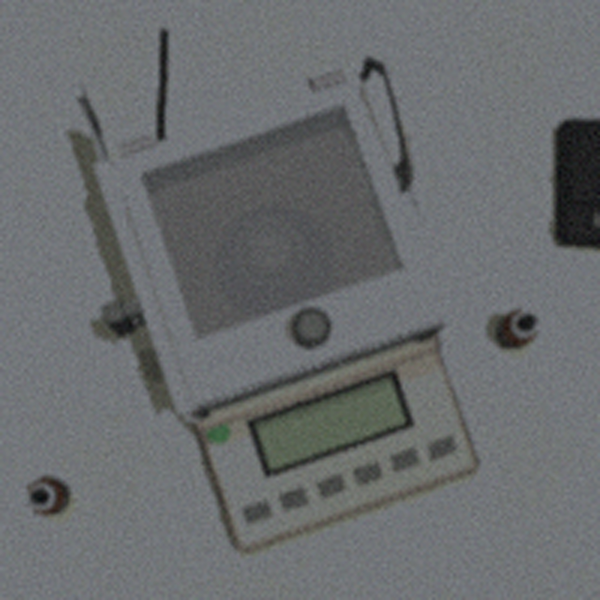

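```bash
cat > fit.py <<'E'
from look import *
from scipy.optimize import least_squares
C={n:read_camera(n) for n in('side','top')}
def proj(n,X):
    c=np.array(C[n]['R'])@X+C[n]['t']; u=np.array(C[n]['K'])@c; return u[:2]/u[2]
O={'side':(230,140),'top':(230,160)}
ob=[('side',(-20,0,238),(288,121),1),('top',(-20,0,238),(311,326),1),('side',(50,0,74),(240,305),.5),('top',(50,0,76),(267,247),.5),
('top',(-44,-92,200),(440,330),.4),('top',(-44,92,200),(187,418),.4),('side',(140,-92,200),(40,300),.3),('side',(140,92,200),(325,440),.3),
('side','h',(424,303),.7),('top','h',(118,318),.7)]
def W(p,P):
    c,s=np.cos(p[2]),np.sin(p[2]); P=np.array(P)/1e3
    return np.array([p[0]+c*P[0]-s*P[1],p[1]+s*P[0]+c*P[1],P[2]])
def res(p,w=1):
    r=[]
    for n,P,uv,k in ob:
        if P=='h':P=(-25+p[3]*1e3,122,196)
        r+=list(((proj(n,W(p,P))-O[n])*3-uv)/3*(k if w else 1))
    return np.array(r)
r=least_squares(res,[.55,0,.3,.08]);p=r.x
if __name__=='__main__':
    print(p);print(np.round(res(p,0).reshape(-1,2),1).tolist())
    for n in('hinge',(140,0,206)),('knob',(-20,0,238)),('grip',(-25+p[3]*1e3,122,180)),('grip0',(-25,122,180)): print(n[0],np.round(W(p,n[1]),4))
    i={n:cv2.imread(f'pics/{"sc" if n=="side" else "tc"}.png') for n in C}
    for n in i:
        for P in [(x,y,z) for x in(-44,140) for y in (-92,92) for z in (65,200)]+[(x,y,0) for x in(-155,155) for y in(-100,100)]+[(-20,0,238),(50,0,74)]+[(-25+p[3]*1e3+a,122+b,z) for a in(-7,7) for b in(-7,7) for z in(105,200)]:
            q=(proj(n,W(p,P))-O[n])*3
            cv2.circle(i[n],tuple(int(v) for v in q),3,(0,0,255),-1)
    cv2.imwrite('pics/ov.png',cv2.resize(np.hstack([i['side'],i['top']]),(800,400)))
E
python3 fit.py
```

```text
[ 0.48912286 -0.01628568  0.31029785  0.05784753]
[[-0.1, -0.0], [-0.2, -0.0], [0.1, -1.2], [2.7, 4.5], [2.7, -2.8], [1.6, -3.2], [-2.8, 2.5], [-4.7, 0.2], [2.7, 0.4], [-0.9, -0.6]]
hinge [0.6224 0.0265 0.206 ]
knob [ 0.4701 -0.0224  0.238 ]
grip [0.4831 0.1099 0.18  ]
grip0 [0.4281 0.0923 0.18  ]
```

View pics/ov.png

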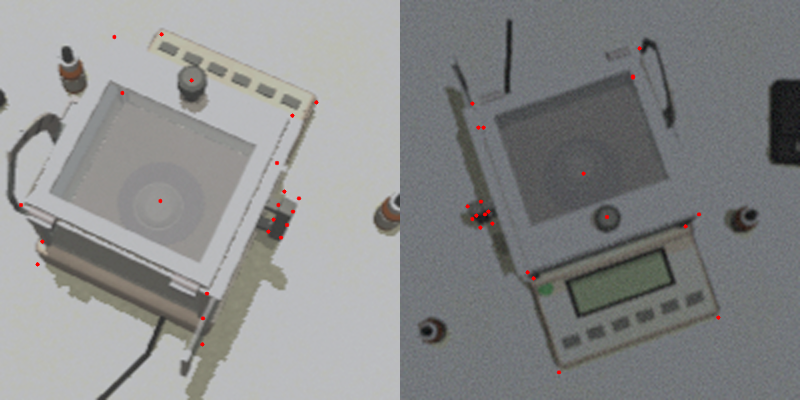

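Run:
```python
from look import *
a=np.mean([read_camera('top')['pixels'].astype(float) for _ in range(6)],0)[200:310,250:390,::-1]
g=np.clip((a-60)*2.2,0,255).astype(np.uint8)
cv2.imwrite('pics/tc2.png',cv2.resize(g,None,fx=5,fy=5,interpolation=cv2.INTER_CUBIC))
```

```text
(no output)
```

View pics/tc2.png

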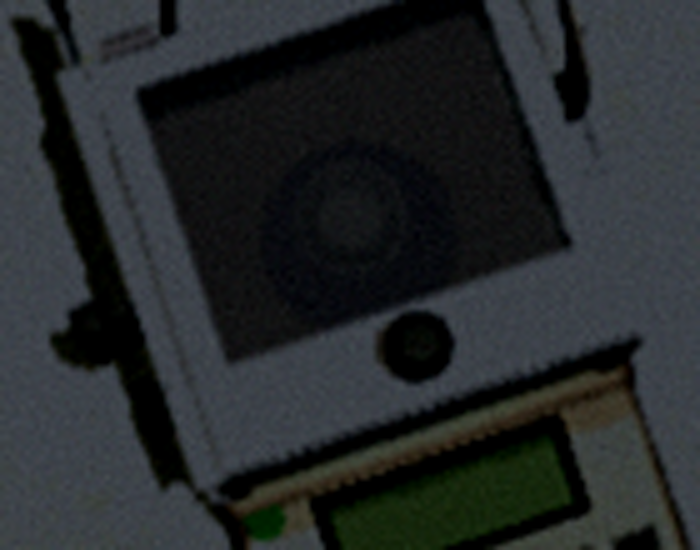

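```bash
cat > fit2.py <<'E'
import fit
from fit import *
N=[('side',(-20,0,238),(326,180.3),1),('top',(-20,0,238),(333.5,269),1),('side',(50,0,74),(310.7,242),1),('top',(50,0,74),(322,247.4),1)]
L=[('side',(230+432/3,140+185/3),(230+320/3,140+435/3)),('top',(250+105/5,200+115/5),(250+215/5,200+460/5))]
def res2(p):
    r=[]
    for n,P,uv,k in N: r+=list((proj(n,W(p,P))-uv)*k)
    for n,a,b in L:
        a=np.array(a);d=np.array(b)-a;d/=np.linalg.norm(d)
        for x in(-30,130):
            q=proj(n,W(p,(x,90,208)))-a; r.append(d[0]*q[1]-d[1]*q[0])
    return np.array(r)
r=least_squares(res2,p[:3]);P2=r.x
print(P2,np.round(r.fun,1))
# handle top triangulated alone, z=198
for n,uv in(('side',(371.3,241.5)),('side',(372,245)),('top',(267.5,267)),('top',(270,266))):
    s=least_squares(lambda v:proj(n,W(P2,(v[0],v[1],198)))-uv,[30,122]).x; print(n,uv,s)
E
python3 fit2.py
```

```text
[ 0.4888771  -0.01531885  0.32400554] [ 0.3  0.2 -0.4 -0.3  0.1 -1.2 -1.  -0.3  0.6  1.6 -0.1  1.7]
side (371.3, 241.5) [ 37.37742295 116.14289184]
side (372, 245) [ 42.85350564 119.83771042]
top (267.5, 267) [ 31.62076395 123.27332388]
top (270, 266) [ 31.86001408 117.77809702]
```

```bash
cat > go.py <<'E'
import sys,numpy as np
from scipy.spatial.transform import Rotation as Rn
from plant import get_state
B=np.array([0.4889,-0.0153]);YAW=0.324
def bal(x,y):
    c,s=np.cos(YAW),np.sin(YAW);return B+np.array([c*x-s*y,s*x+c*y])/1e3
def plan(bx,by,z,head):
    """balance x,y mm, TCP z m, heading of tool y relative to balance x, deg"""
    s=get_state();R0=Rn.from_quat(s['tcp_rot']);p0=np.array(s['eef_pos'])
    h=YAW+np.radians(head);y=np.array([np.cos(h),np.sin(h),0]);zz=np.array([0,0,-1.]);x=np.cross(y,zz)
    R1=Rn.from_matrix(np.c_[x,y,zz]);T=np.r_[bal(bx,by),z]
    print('t',np.round(s['time'],2),'tcp',np.round(p0,4),'target',np.round(T,4),'trans',np.round(R0.inv().apply(T-p0)/.75,4),'twist',np.round((R0.inv()*R1).as_rotvec(degrees=True)/60,4),'F',np.round(s['contact_force'],1),'open',round(s['opening'],3),'tcp in bal',np.round(Rn.from_euler('z',-YAW).apply(np.r_[p0[:2]-B,p0[2]])*1e3,1),'q',np.round(s['qpos'],2))
if __name__=='__main__': plan(*map(float,sys.argv[1:]))
E
python3 go.py 35 122 .25 0
```

```text
t 1.6 tcp [0.2627 0.6218 0.2313] target [0.4832 0.1115 0.25  ] trans [-0.5357 -0.5122 -0.0249] twist [-1.000e-04  0.000e+00  8.088e-01] F [ 0.1 -0.8 -0. ] open 0.998 tcp in bal [-11.6 675.9 231.3] q [ 1.02  0.29  1.58 -0.    1.28 -0.15]
```

{"op": "arm_command", "data": {"steps": [{"translation": [-0.536, -0.512, -0.025], "twist": [0, 0, 0.809], "fingers": 1}, {"translation": [-0.536, -0.512, -0.025], "twist": [0, 0, 0.809], "fingers": 1}, {"translation": [-0.536, -0.512, -0.025], "twist": [0, 0, 0.809], "fingers": 1}, {"translation": [-0.536, -0.512, -0.025], "twist": [0, 0, 0.809], "fingers": 1}, {"translation": [-0.536, -0.512, -0.025], "twist": [0, 0, 0.809], "fingers": 1}], "grip_force": 40}}

```text
time: 2.22
eef_pos: [0.3873, 0.3333, 0.2422]
tcp_rot: [0.585, 0.811, 0.0, 0.0]
contact_force: [1.4, 0.0, -0.2]
opening: 1.001
finger_force: 0.0
```

```bash
python3 go.py 35 122 .25 0
```

```text
t 2.22 tcp [0.3873 0.3333 0.2422] target [0.4832 0.1115 0.25  ] trans [-0.321   0.0283 -0.0103] twist [ 0.001  -0.     -0.0034] F [ 1.4  0.  -0.2] open 1.001 tcp in bal [ 14.7 362.8 242.2] q [ 0.51 -0.09  1.96 -0.    1.27  0.19]
```

{"op": "arm_command", "data": {"steps": [{"translation": [-0.321, 0.028, -0.01], "twist": [0, 0, -0.003], "fingers": 1}, {"translation": [-0.321, 0.028, -0.01], "twist": [0, 0, -0.003], "fingers": 1}, {"translation": [-0.321, 0.028, -0.01], "twist": [0, 0, -0.003], "fingers": 1}, {"translation": [-0.321, 0.028, -0.01], "twist": [0, 0, -0.003], "fingers": 1}, {"translation": [-0.321, 0.028, -0.01], "twist": [0, 0, -0.003], "fingers": 1}]}}

```text
time: 2.85
eef_pos: [0.4845, 0.1106, 0.2498]
tcp_rot: [0.585, 0.811, 0.0, 0.001]
contact_force: [0.8, 0.5, -0.1]
opening: 1.003
finger_force: 0.0
```

```bash
python3 go.py 35 122 .163 0
python3 - <<'E'
from look import *
p=snap('side','s1');q=snap('top','t1')
a=p['pixels'][160:310,270:470,::-1];b=q['pixels'][190:340,190:390,::-1]
cv2.imwrite('pics/c1.png',cv2.resize(cv2.convertScaleAbs(np.hstack([a,b]),alpha=1.3),(800,300),interpolation=cv2.INTER_CUBIC))
E
```

```text
t 2.85 tcp [0.4845 0.1106 0.2498] target [0.4832 0.1115 0.163 ] trans [ 0.0018 -0.0014  0.1158] twist [ 0.0008  0.0007 -0.0027] F [ 0.8  0.5 -0.1] open 1.003 tcp in bal [ 35.9 120.7 249.8] q [ 0.02 -0.13  1.98 -0.    1.29 -0.3 ]
```

View pics/c1.png

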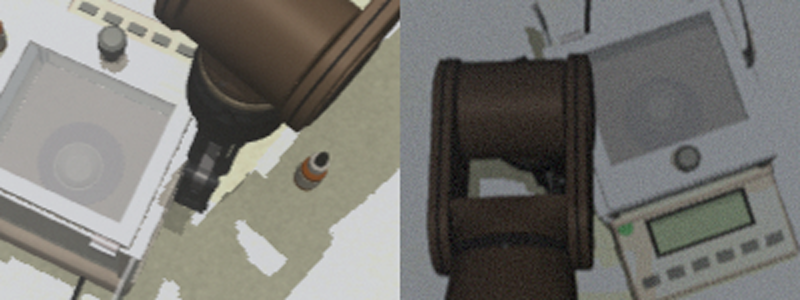

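{"op": "arm_command", "data": {"steps": [{"translation": [0.002, -0.001, 0.03], "twist": [0, 0, -0.003], "fingers": 1}, {"translation": [0.002, -0.001, 0.06], "twist": [0, 0, -0.003], "fingers": 1}, {"translation": [0.002, -0.001, 0.09], "twist": [0, 0, -0.003], "fingers": 1}, {"translation": [0.002, -0.001, 0.116], "twist": [0, 0, -0.003], "fingers": 1}, {"translation": [0.002, -0.001, 0.116], "twist": [0, 0, -0.003], "fingers": 1}], "grip_force": 30}}

```text
time: 3.58
eef_pos: [0.4802, 0.1163, 0.1606]
tcp_rot: [0.58, 0.814, -0.001, -0.002]
contact_force: [-1.1, -0.3, -0.2]
opening: 0.998
finger_force: 0.0
```

{"op": "arm_command", "data": {"steps": [{"translation": [0, 0, 0], "twist": [0, 0, 0], "fingers": 1}]}}

```text
time: 3.7
eef_pos: [0.4822, 0.1158, 0.1632]
tcp_rot: [0.581, 0.814, 0.0, 0.0]
contact_force: [-0.2, 0.1, -0.2]
opening: 0.998
finger_force: 0.0
```

```bash
python3 go.py 35 122 .161 0
```

```text
t 3.7 tcp [0.4822 0.1158 0.1632] target [0.4832 0.1115 0.161 ] trans [-0.0058 -0.0006  0.0029] twist [0.0011 0.0002 0.0075] F [-0.2  0.1 -0.2] open 0.998 tcp in bal [ 35.4 126.4 163.2] q [ 0.03 -0.04  2.07  0.    1.11 -0.3 ]
```

{"op": "arm_command", "data": {"steps": [{"translation": [-0.006, 0, 0.001], "twist": [0, 0, 0.007], "fingers": 1}, {"translation": [-0.006, 0, 0.001], "twist": [0, 0, 0.007], "fingers": -1}, {"translation": [-0.006, 0, 0.001], "twist": [0, 0, 0.007], "fingers": -1}, {"translation": [-0.006, 0, 0.001], "twist": [0, 0, 0.007], "fingers": -1}, {"translation": [-0.006, 0, 0.001], "twist": [0, 0, 0.007], "fingers": -1}]}}

```text
time: 4.32
eef_pos: [0.4839, 0.1106, 0.1619]
tcp_rot: [0.584, 0.811, 0.001, 0.0]
contact_force: [1.0, 0.8, 2.1]
opening: 0.158
finger_force: 31.4
```

{"op": "arm_command", "data": {"steps": [{"translation": [0, 0, 0], "twist": [0, 0, 0], "fingers": -1}, {"translation": [0, 0, 0], "twist": [0, 0, 0], "fingers": -1}]}}

```text
time: 4.58
eef_pos: [0.4839, 0.1106, 0.1619]
tcp_rot: [0.584, 0.811, 0.0, 0.0]
contact_force: [1.4, 0.7, 0.7]
opening: 0.157
finger_force: 31.3
```

```bash
python3 go.py -25 122 .163 0
```

```text
t 4.58 tcp [0.4839 0.1106 0.1619] target [0.4264 0.0924 0.163 ] trans [ 0.0013 -0.0804 -0.0016] twist [ 0.0009  0.0001 -0.0014] F [1.4 0.7 0.7] open 0.157 tcp in bal [ 35.3 120.9 161.9] q [ 0.02 -0.04  2.07  0.    1.11 -0.3 ]
```

{"op": "arm_command", "data": {"steps": [{"translation": [0, -0.017, 0], "twist": [0, 0, 0], "fingers": -1}, {"translation": [0, -0.034, 0], "twist": [0, 0, 0], "fingers": -1}, {"translation": [0, -0.051, 0], "twist": [0, 0, 0], "fingers": -1}, {"translation": [0, -0.067, 0], "twist": [0, 0, 0], "fingers": -1}, {"translation": [0, -0.067, 0], "twist": [0, 0, 0], "fingers": -1}]}}

```text
time: 5.2
eef_pos: [0.4346, 0.0944, 0.1619]
tcp_rot: [0.584, 0.811, -0.0, -0.001]
contact_force: [-1.5, 1.8, 3.7]
opening: 0.159
finger_force: 31.9
```

```bash
python3 go.py -25 122 .163 0
```

```text
t 5.2 tcp [0.4346 0.0944 0.1619] target [0.4264 0.0924 0.163 ] trans [ 0.0009 -0.0113 -0.0015] twist [-0.001  -0.0005 -0.0015] F [-1.5  1.8  3.7] open 0.159 tcp in bal [-16.6 121.3 161.9] q [-0.02 -0.17  2.19  0.    1.13 -0.34]
```

{"op": "arm_command", "data": {"steps": [{"translation": [0, -0.004, 0], "twist": [0, 0, 0], "fingers": -1}, {"translation": [0, -0.008, 0], "twist": [0, 0, 0], "fingers": -1}, {"translation": [0, -0.01, 0], "twist": [0, 0, 0], "fingers": -1}, {"translation": [0, -0.01, 0], "twist": [0, 0, 0], "fingers": -1}]}}

```text
time: 5.7
eef_pos: [0.4287, 0.0925, 0.1618]
tcp_rot: [0.584, 0.812, 0.0, -0.0]
contact_force: [-1.2, 4.8, 4.6]
opening: 0.156
finger_force: 32.0
```

```bash
python3 go.py -25 122 .163 0
```

```text
t 5.7 tcp [0.4287 0.0925 0.1618] target [0.4264 0.0924 0.163 ] trans [ 0.0009 -0.0031 -0.0015] twist [-0.     -0.0007 -0.0012] F [-1.2  4.8  4.6] open 0.156 tcp in bal [-22.7 121.3 161.8] q [-0.02 -0.18  2.2   0.    1.13 -0.34]
```

{"op": "arm_command", "data": {"steps": [{"translation": [0, -0.002, 0], "twist": [0, 0, 0], "fingers": -1}, {"translation": [0, -0.004, 0], "twist": [0, 0, 0], "fingers": -1}, {"translation": [0, -0.004, 0], "twist": [0, 0, 0], "fingers": -1}]}}

```text
time: 6.08
eef_pos: [0.4277, 0.0921, 0.1619]
tcp_rot: [0.585, 0.811, 0.003, 0.001]
contact_force: [7.5, 7.6, -0.5]
opening: 0.155
finger_force: 31.6
```

{"op": "arm_command", "data": {"steps": [{"translation": [0, -0.002, 0], "twist": [0, 0, 0], "fingers": -1}, {"translation": [0, -0.004, 0], "twist": [0, 0, 0], "fingers": -1}, {"translation": [0, -0.004, 0], "twist": [0, 0, 0], "fingers": -1}]}}

```text
time: 6.45
eef_pos: [0.4277, 0.0921, 0.162]
tcp_rot: [0.585, 0.811, 0.006, 0.004]
contact_force: [19.7, 13.5, -7.7]
opening: 0.16
finger_force: 37.3
```

{"op": "arm_command", "data": {"steps": [{"translation": [0, 0.004, 0], "twist": [0, 0, 0], "fingers": -1}, {"translation": [0, 0.004, 0], "twist": [0, 0, 0], "fingers": 1}, {"translation": [0, 0.004, 0], "twist": [0, 0, 0], "fingers": 1}, {"translation": [0, 0.004, 0], "twist": [0, 0, 0], "fingers": 1}, {"translation": [0, 0.004, 0], "twist": [0, 0, 0], "fingers": 1}]}}

```text
time: 7.08
eef_pos: [0.4257, 0.091, 0.1614]
tcp_rot: [0.584, 0.812, -0.0, -0.0]
contact_force: [-0.0, 1.2, 0.2]
opening: 0.986
finger_force: 0.0
```

```bash
python3 go.py -25 122 .3 0
```

```text
t 7.08 tcp [0.4257 0.091  0.1614] target [0.4264 0.0924 0.3   ] trans [ 0.0015  0.0013 -0.1848] twist [-0.0005  0.0003 -0.0013] F [-0.   1.2  0.2] open 0.986 tcp in bal [-26.1 120.9 161.4] q [-0.02 -0.19  2.21 -0.    1.13 -0.35]
```

{"op": "arm_command", "data": {"steps": [{"translation": [0, 0, -0.08], "twist": [0, 0, 0], "fingers": 1}, {"translation": [0, 0, -0.16], "twist": [0, 0, 0.1], "fingers": 1}, {"translation": [0, 0, -0.185], "twist": [0, 0, 0.75], "fingers": 1}, {"translation": [0, 0, -0.185], "twist": [0, 0, 0.75], "fingers": 1}, {"translation": [0, 0, -0.185], "twist": [0, 0, 0.75], "fingers": 1}]}}

```text
time: 7.7
eef_pos: [0.426, 0.0911, 0.3009]
tcp_rot: [0.82, 0.573, 0.0, 0.0]
contact_force: [-0.1, 0.0, 0.9]
opening: 0.997
finger_force: 0.0
```

```bash
python3 go.py -20 0 .3 -90
```

```text
t 7.7 tcp [0.426  0.0911 0.3009] target [ 0.4699 -0.0217  0.3   ] trans [-0.121   0.1067  0.0013] twist [ 1.000e-03 -5.000e-04  8.557e-01] F [-0.1  0.   0.9] open 0.997 tcp in bal [-25.8 120.9 300.9] q [-0.02 -0.32  2.05 -0.    1.41  0.33]
```

{"op": "arm_command", "data": {"steps": [{"translation": [-0.121, 0.107, 0.001], "twist": [0, 0, 0.856], "fingers": 1}, {"translation": [-0.121, 0.107, 0.001], "twist": [0, 0, 0.856], "fingers": 1}, {"translation": [-0.121, 0.107, 0.001], "twist": [0, 0, 0.856], "fingers": 1}, {"translation": [-0.121, 0.107, 0.001], "twist": [0, 0, 0.856], "fingers": 1}, {"translation": [-0.121, 0.107, 0.001], "twist": [0, 0, 0.856], "fingers": 1}]}}

```text
time: 8.32
eef_pos: [0.4707, -0.0217, 0.2994]
tcp_rot: [0.987, 0.161, -0.0, 0.0]
contact_force: [-0.6, 0.9, -0.0]
opening: 0.998
finger_force: 0.0
```

{"op": "arm_command", "data": {"steps": [{"translation": [0, 0, 0], "twist": [0, 0, 0], "fingers": 1}, {"translation": [0, 0, 0], "twist": [0, 0, 0], "fingers": 1}]}}

```text
time: 8.57
eef_pos: [0.4707, -0.0213, 0.2996]
tcp_rot: [0.986, 0.165, -0.0, 0.0]
contact_force: [0.1, -0.6, -0.4]
opening: 1.002
finger_force: 0.0
```

```bash
python3 go.py -20 0 .225 -90
python3 - <<'E'
from look import *
p=snap('side','s2');q=snap('top','t2')
a=p['pixels'][140:290,260:460,::-1];b=q['pixels'][190:340,220:420,::-1]
cv2.imwrite('pics/c2.png',cv2.resize(cv2.convertScaleAbs(np.hstack([a,b]),alpha=1.3),(800,300),interpolation=cv2.INTER_CUBIC))
E
```

```text
t 8.57 tcp [ 0.4707 -0.0213  0.2996] target [ 0.4699 -0.0217  0.225 ] trans [-0.0012  0.0001  0.0994] twist [0.0001 0.0001 0.0077] F [ 0.1 -0.6 -0.4] open 1.002 tcp in bal [-1.910e+01  1.000e-01  2.996e+02] q [-0.26 -0.23  1.98 -0.    1.39  0.98]
```

View pics/c2.png

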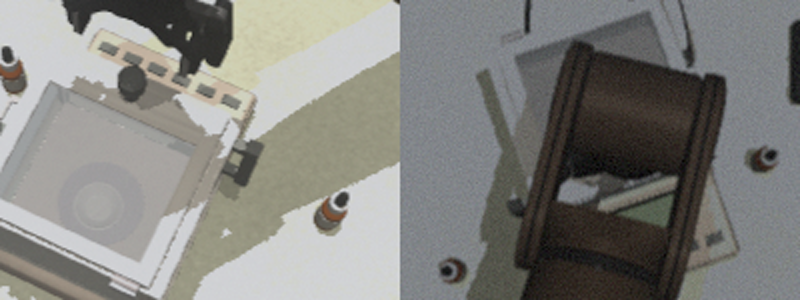

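{"op": "arm_command", "data": {"steps": [{"translation": [-0.001, 0, 0.04], "twist": [0, 0, 0.008], "fingers": 1}, {"translation": [-0.001, 0, 0.08], "twist": [0, 0, 0.008], "fingers": 1}, {"translation": [-0.001, 0, 0.107], "twist": [0, 0, 0.008], "fingers": 1}, {"translation": [-0.001, 0, 0.107], "twist": [0, 0, 0.008], "fingers": 1}, {"translation": [-0.001, 0, 0.107], "twist": [0, 0, 0.008], "fingers": 1}]}}

```text
time: 9.3
eef_pos: [0.4707, -0.0216, 0.2204]
tcp_rot: [0.987, 0.16, 0.001, 0.0]
contact_force: [-0.3, 0.0, 0.9]
opening: 1.0
finger_force: 0.0
```

```bash
python3 go.py -20 0 .219 -90
```

```text
t 9.3 tcp [ 0.4707 -0.0216  0.2204] target [ 0.4699 -0.0217  0.219 ] trans [-0.0009 -0.0002  0.0019] twist [ 0.0008 -0.0012 -0.0018] F [-0.3  0.   0.9] open 1.0 tcp in bal [-1.930e+01 -2.000e-01  2.204e+02] q [-0.26 -0.17  2.07 -0.    1.23  0.99]
```

{"op": "arm_command", "data": {"steps": [{"translation": [-0.001, 0, 0.001], "twist": [0, 0, 0], "fingers": -1}, {"translation": [-0.001, 0, 0.001], "twist": [0, 0, 0], "fingers": -1}, {"translation": [-0.001, 0, 0.001], "twist": [0, 0, 0], "fingers": -1}, {"translation": [-0.001, 0, 0.001], "twist": [0, 0, 0], "fingers": -1}, {"translation": [-0.001, 0, 0.001], "twist": [0, 0, 0], "fingers": -1}], "grip_force": 35}}

```text
time: 9.93
eef_pos: [0.47, -0.0232, 0.2193]
tcp_rot: [0.987, 0.16, 0.001, 0.002]
contact_force: [0.7, -5.0, 0.1]
opening: 0.285
finger_force: 34.3
```

```bash
python3 go.py -20 0 .219 -90
python3 - <<'E'
import numpy as np
for a in range(0,45,5):
    r=np.radians(a); print(a, 'dx(bal+)',round(160-(160*np.cos(r)-32*np.sin(r)),1),'dz',round(160*np.sin(r)+32*np.cos(r)-32,1))
E
```

```text
t 9.93 tcp [ 0.47   -0.0232  0.2193] target [ 0.4699 -0.0217  0.219 ] trans [ 0.0005 -0.0019  0.0004] twist [ 0.0038 -0.0006 -0.0022] F [ 0.7 -5.   0.1] open 0.285 tcp in bal [-20.4  -1.4 219.3] q [-0.26 -0.17  2.08 -0.    1.23  0.99]
0 dx(bal+) 0.0 dz 0.0
5 dx(bal+) 3.4 dz 13.8
10 dx(bal+) 8.0 dz 27.3
15 dx(bal+) 13.7 dz 40.3
20 dx(bal+) 20.6 dz 52.8
25 dx(bal+) 28.5 dz 64.6
30 dx(bal+) 37.4 dz 75.7
35 dx(bal+) 47.3 dz 86.0
40 dx(bal+) 58.0 dz 95.4
```

{"op": "arm_command", "data": {"steps": [{"translation": [0.0016, 0, -0.0074], "twist": [0, 0, 0], "fingers": -1}, {"translation": [0.0035, 0, -0.0148], "twist": [0, 0, 0], "fingers": -1}, {"translation": [0.0056, 0, -0.0221], "twist": [0, 0, 0], "fingers": -1}, {"translation": [0.008, 0, -0.0293], "twist": [0, 0, 0], "fingers": -1}, {"translation": [0.0107, 0, -0.0364], "twist": [0, 0, 0], "fingers": -1}]}}

```text
time: 10.55
eef_pos: [0.4766, -0.0209, 0.2444]
tcp_rot: [0.987, 0.16, -0.001, 0.002]
contact_force: [3.3, -6.7, -5.9]
opening: 0.284
finger_force: 34.6
```

```bash
python3 go.py 38 0 .3147 -90
python3 - <<'E'
import numpy as np
f=lambda a:np.array([160*(1-np.cos(a))+32*np.sin(a),160*np.sin(a)-32*(1-np.cos(a))])/750
for s in(10,20,30):
  print(s,[np.round(f(np.radians(s+k))-f(np.radians(s)),4).tolist() for k in(2,4,6,8,10)])
E
```

```text
t 10.55 tcp [ 0.4766 -0.0209  0.2444] target [ 0.5249 -0.0032  0.3147] trans [ 0.0683 -0.0018 -0.094 ] twist [ 0.0032  0.003  -0.0024] F [ 3.3 -6.7 -5.9] open 0.284 tcp in bal [-13.4  -1.4 244.4] q [-0.25 -0.17  2.03 -0.    1.28  1.  ]
10 [[0.0029, 0.007], [0.006, 0.0139], [0.0094, 0.0208], [0.013, 0.0274], [0.0168, 0.034]]
20 [[0.0041, 0.0064], [0.0083, 0.0127], [0.0128, 0.0188], [0.0175, 0.0248], [0.0225, 0.0306]]
30 [[0.0051, 0.0056], [0.0104, 0.011], [0.0159, 0.0163], [0.0216, 0.0213], [0.0274, 0.0262]]
```

{"op": "arm_command", "data": {"steps": [{"translation": [0.0029, 0, -0.007], "twist": [0, 0, 0], "fingers": -1}, {"translation": [0.006, 0, -0.0139], "twist": [0, 0, 0], "fingers": -1}, {"translation": [0.0094, 0, -0.0208], "twist": [0, 0, 0], "fingers": -1}, {"translation": [0.013, 0, -0.0274], "twist": [0, 0, 0], "fingers": -1}, {"translation": [0.0168, 0, -0.034], "twist": [0, 0, 0], "fingers": -1}]}}

```text
time: 11.18
eef_pos: [0.4878, -0.0173, 0.2692]
tcp_rot: [0.987, 0.16, -0.003, 0.002]
contact_force: [0.1, -7.4, -6.8]
opening: 0.289
finger_force: 34.6
```

{"op": "arm_command", "data": {"steps": [{"translation": [0.0041, 0, -0.0064], "twist": [0, 0, 0], "fingers": -1}, {"translation": [0.0083, 0, -0.0127], "twist": [0, 0, 0], "fingers": -1}, {"translation": [0.0128, 0, -0.0188], "twist": [0, 0, 0], "fingers": -1}, {"translation": [0.0175, 0, -0.0248], "twist": [0, 0, 0], "fingers": -1}, {"translation": [0.0225, 0, -0.0306], "twist": [0, 0, 0], "fingers": -1}]}}

```text
time: 11.8
eef_pos: [0.503, -0.0123, 0.2919]
tcp_rot: [0.987, 0.16, -0.004, 0.002]
contact_force: [-3.1, -8.4, -4.7]
opening: 0.287
finger_force: 34.6
```

```bash
python3 go.py 38 0 .3147 -90
```

```text
t 11.8 tcp [ 0.503  -0.0123  0.2919] target [ 0.5249 -0.0032  0.3147] trans [ 0.0312 -0.0022 -0.0306] twist [ 0.0027  0.009  -0.0027] F [-3.1 -8.4 -4.7] open 0.287 tcp in bal [ 14.4  -1.6 291.9] q [-0.22 -0.14  1.92 -0.01  1.37  1.03]
```

{"op": "arm_command", "data": {"steps": [{"translation": [0.0051, 0, -0.0056], "twist": [0, 0, 0], "fingers": -1}, {"translation": [0.0104, 0, -0.011], "twist": [0, 0, 0], "fingers": -1}, {"translation": [0.0159, 0, -0.0163], "twist": [0, 0, 0], "fingers": -1}, {"translation": [0.0216, 0, -0.0213], "twist": [0, 0, 0], "fingers": -1}, {"translation": [0.0274, 0, -0.0262], "twist": [0, 0, 0], "fingers": -1}]}}

```text
time: 12.42
eef_pos: [0.522, -0.0061, 0.3119]
tcp_rot: [0.987, 0.16, -0.005, 0.002]
contact_force: [-5.1, -8.3, -3.5]
opening: 0.286
finger_force: 34.7
```

{"op": "arm_command", "data": {"steps": [{"translation": [0, 0, 0], "twist": [0, 0, 0], "fingers": -1}, {"translation": [0, 0, 0], "twist": [0, 0, 0], "fingers": -1}]}}

```text
time: 12.68
eef_pos: [0.522, -0.0061, 0.3118]
tcp_rot: [0.987, 0.16, -0.005, 0.002]
contact_force: [-4.4, -8.1, -2.1]
opening: 0.288
finger_force: 34.9
```

```bash
python3 go.py 38 0 .3147 -90
python3 - <<'E'
from look import *
p=snap('side','s3');q=snap('top','t3')
a=p['pixels'][150:300,240:440,::-1];b=q['pixels'][170:320,230:430,::-1]
cv2.imwrite('pics/c3.png',cv2.resize(cv2.convertScaleAbs(np.hstack([a,b]),alpha=1.3),(800,300),interpolation=cv2.INTER_CUBIC))
E
```

```text
t 12.68 tcp [ 0.522  -0.0061  0.3118] target [ 0.5249 -0.0032  0.3147] trans [ 0.0048 -0.0024 -0.0039] twist [ 0.0028  0.0105 -0.003 ] F [-4.4 -8.1 -2.1] open 0.288 tcp in bal [ 34.4  -1.8 311.8] q [-0.2  -0.1   1.85 -0.01  1.4   1.05]
```

View pics/c3.png

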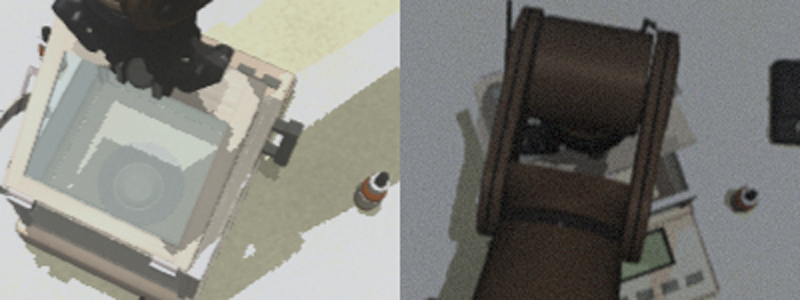

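{"op": "arm_command", "data": {"steps": [{"translation": [0.002, 0, -0.002], "twist": [0, 0, 0], "fingers": -1}, {"translation": [0.004, 0, -0.0036], "twist": [0, 0, 0], "fingers": -1}, {"translation": [0.004, 0, -0.0036], "twist": [0, 0, 0], "fingers": -1}, {"translation": [0.004, 0, -0.0036], "twist": [0, 0, 0], "fingers": -1}]}}

```text
time: 13.28
eef_pos: [0.5248, -0.0052, 0.3143]
tcp_rot: [0.987, 0.16, -0.005, 0.002]
contact_force: [-4.7, -9.3, -3.8]
opening: 0.287
finger_force: 34.8
```

```bash
python3 go.py 38 0 .3147 -90
python3 - <<'E'
from fit import proj,W,C
from look import *
P2=[0.4889,-0.0153,0.324]
out=[]
for n,(r,c) in(('side',(140,230)),('top',(160,230))):
    a=np.mean([read_camera(n)['pixels'].astype(float) for _ in range(4)],0)[r:r+160,c:c+160,::-1]
    i=cv2.resize(np.clip(a*1.3,0,255).astype(np.uint8),(400,400),interpolation=cv2.INTER_CUBIC); o=i.copy()
    for ang,col in((36.5,(255,0,0)),(40,(0,0,255)),(43.5,(0,160,0))):
        t=np.radians(ang)
        def L(d,h,y): return W(P2,(140-(d*np.cos(t)-h*np.sin(t)),y,206+d*np.sin(t)+h*np.cos(t)))
        q=[((proj(n,L(*v))-(c,r))*2.5) for v in((60,4,90),(178,4,90),(178,4,-90),(60,4,-90))]
        cv2.polylines(o,[np.int32(np.round(np.array(q)*16))],False,col,1,cv2.LINE_AA,4)
    out.append(np.hstack([i,o]))
cv2.imwrite('pics/fin.png',cv2.resize(np.vstack(out),(600,600)) if 0 else cv2.resize(np.vstack(out),(600,600),interpolation=cv2.INTER_AREA))
E
```

```text
t 13.28 tcp [ 0.5248 -0.0052  0.3143] target [ 0.5249 -0.0032  0.3147] trans [ 0.0009 -0.0025 -0.0005] twist [ 0.0027  0.0107 -0.0031] F [-4.7 -9.3 -3.8] open 0.287 tcp in bal [ 37.3  -1.8 314.3] q [-0.2  -0.1   1.84 -0.01  1.41  1.05]
```

View pics/fin.png

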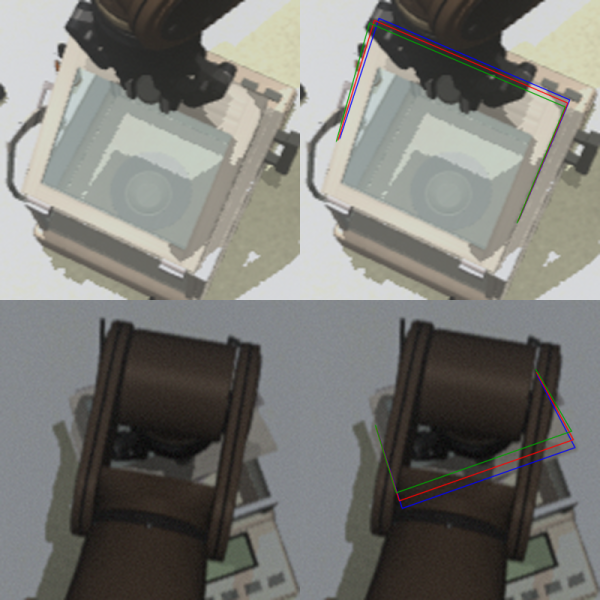

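{"op": "arm_command", "data": {"steps": [{"translation": [0, 0, 0], "twist": [0, 0, 0], "fingers": -1}, {"translation": [0, 0, 0], "twist": [0, 0, 0], "fingers": -1}, {"translation": [0, 0, 0], "twist": [0, 0, 0], "fingers": -1}]}}

```text
time: 14.15
eef_pos: [0.5248, -0.0052, 0.3143]
tcp_rot: [0.987, 0.16, -0.005, 0.002]
contact_force: [-5.1, -8.0, -3.2]
opening: 0.283
finger_force: 34.8
```

```bash
python3 -c "
from plant import *
s=get_state();print(s['eef_pos'],s['dq'],s['finger_force'])
print(sign_off())"
```

```text
[ 0.52481922 -0.00516487  0.31428333] [-0.00014418  0.00123193  0.00040662  0.00052844  0.00013308  0.00027444] 34.83698346273741
the job is handed in; nothing more can be done
None
```

I slid the side door shut to its stop, then lifted the lid to about 40° by arm position and camera overlay; the gripper still holds it steady there, and the job was handed in at about 14 s (no verdict was returned).

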